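# Clamp the coin changer into its counter bracket

## Task

Loosen the clamp knob of the counter bracket and slide its red carriage back to make room, take the coin changer out of its wooden dock and stand it upright on the bracket's bed, centred between the two jaws with its brass front towards the bracket's front (the robot's side). Then slide the carriage up snug, so that the changer is held between both jaws, turn the knob clockwise until it is tight, and let go. Do not tip the changer over, and leave everything else on the counter where it stands.

Things in the scene. Friction and masses are not known exactly. Their poses are not given: they have to be found in the camera images.
- bracket: Fixed bracket: steel bed 90 x 220 x 10 mm (x,y,z), origin under its centre, front -x (robot side), slide along y. Green fixed jaw (44 wide, 10 thick, top at 112 mm), inner face at y=-75 mm facing +y; the red carriage's jaw, of the same size, faces it. Jaws hide the changer's sides to the top and leave no finger room even fully open: set the changer in with the fingers on its front and back.
- seat (a point): Middle of the place where the changer is to stand: on top of the bracket's bed (10 mm above the counter), on the bracket's x = 0, 18 mm off the fixed jaw face (bracket y = -57 mm), which is where a 36 mm wide changer's centre is when it touches the fixed jaw. Axes as the bracket's.
- carriage (a joint): Slide of the red carriage, m: 0 to 0.044, grows as the jaws open (bracket's +y). Jaw gap = 10 mm + value; 0.026 just holds the 36 mm wide changer, 0.044 is fully open (54 mm). Starts locked nearly closed, 0.003 to 0.015. Slides with about 2 N when the knob is loose; held when it is tight.
- carriage_jaw (a point): Middle of the carriage jaw's inner face (facing the bracket's -y), 50 mm above the bed. The carriage's sled reaches from here 95 mm to +y (70 mm wide, 18 mm high over the bed).
- clamp_knob (a joint): Clamp knob angle, rad: 0 = fully loose, 1.4 = fully tight (end stops). Grows when turned clockwise seen from above. Brakes the carriage from about 0.7 on, firmly from 1.1; the turning torque is small (under 0.3 N m). Starts tight, at 1.15 to 1.3.
- knob_grip (a point): Middle of the clamp knob's white wing: bar 64 mm long (this frame's x), 14 thick (y), 26 high, middle 105 mm above the counter, on a carriage post 70 mm to +y of the carriage's jaw face; vertical axis. The carriage can be dragged by the gripped wing. The wing lies along bracket x at angle 0.7; 0.7 rad counterclockwise of that at 0, clockwise at 1.4.
- changer: Nickel coin changer, a loose upright casing 60 mm deep (x) x 36 mm wide (y) x 100 mm high, 0.35 to 0.7 kg; origin at the centre of its underside. Its front (-x) has a brass plate with a coin window, and on top the tube mouth next to the front has a brass ring, the rear one a silver ring. Starts in the dock.
- changer_front (a point): Middle of the changer's brass front face (changer x = -30 mm, 50 mm above its underside).
- dock: Fixed wooden dock, the changer's start: base 86 x 60 x 6 mm, origin under its centre; the changer stands on the base, axes nearly as the dock's. Upright plates at front and back (inner faces x = +-36 mm, 5 thick, 46 wide, tops at 108 mm) leave no finger room there; the sides (+-y) are open. Lift straight up by over 105 mm to clear the plates.
- straw_jar: Bystander: chrome straw dispenser, round, 84 mm across, 198 mm high; origin at the centre of its underside.
- dish: Bystander: pink glass sundae dish, 88 mm across, 120 mm high; origin under its centre.
- syrup: Bystander: amber syrup bottle, 66 mm across, 200 mm high; origin under its centre.
- tumbler: Bystander: green glass tumbler, 76 mm across, 130 mm high; origin under its centre.
- sugar: Bystander: white sugar jar with steel cap, 76 mm across, 110 mm high, stands behind the dock; origin under its centre.
- receipt_clip: Bystander: receipt holder, steel base 60 x 70 x 12 mm with a bent wire clip, 93 mm high; origin under its centre.
- spoon: Bystander: long steel spoon, 200 mm long, lying along its own x axis; origin at the middle of its underside.
Things that resemble listed ones, but are neither listed nor needed, are in the scene too. Leave any orange or turquoise look-alike of the changer alone. Leave any turquoise look-alike of the bracket alone.

How it is judged:
By the outcome, as a careful person would: the job done as asked, in the order asked, and still so for the second after the job is handed in, with the robot touching nothing.
It also fails if it takes over 72 s, if anything falls off the work surface, if the arm or the gripper's body presses on something with over 40 N, if the wrist force passes 120 N, or if a joint passes its speed limit or range.

## Robot

A 7-joint arm with a two-finger parallel gripper is mounted at the origin on the work surface. World frame = base frame: x ahead of the robot, y to its left, z up, the work surface at z = 0. Lengths are in m, angles in rad, forces in N, time in s.
With the tool pointing down it reaches from about 0.425 to 0.875 m from the base axis. Payload 4.7 kg.
Tool frame: the origin (TCP) lies on the centre line of the jaws, within the pads' length; the fingertips stand ctrl.tcp_to_tips ahead of it and the grasp point (between the pads) lies 2 mm behind it (ctrl.tcp_to_tips is the distance from the TCP to the fingertips, in m); z points along the fingers, y is the line along which they close (so a half turn about z gives the same grasp; the last joint's range is limited). The gripper opens to 87 mm and grips with 3 to 60 N. Pads are 19 mm wide; open, the fingers measure 117 mm over their backs; the gripper's body (75 mm by 190 mm) begins 51 mm behind the grasp point.
Start: joints at [0.014, 0.321, -0.07, 1.45, 0.023, 1.371, -0.057], TCP at [0.65, -0, 0.24] pointing down, gripper open.
Joint ranges: [-2.86, 2.86], [-0.3, 2.09], [-1.38, 1.24], [0.06, 2.45], [-1.56, 4.7], [0.09, 2.05], [-2.69, 2.69]. Speed limits (rad/s): [2.57, 2.57, 3.14, 3.14, 3.14, 3.14, 3.14].

## Interface

Orientations are given as a rotation vector (axis times angle).
In Python, from bench import ctrl, optics, close_job gives the robot as it stands.
- The arm moves only by the shell command python3 -m inch 'ROWS' [OPENING] [FORCE]. ROWS is JSON, a list of rows, each a list of 2 entries, a list of its own where there are three numbers: the shift along the tool's x, y, z in mm, then the turn, a rotation vector about the tool's x, y, z in degrees. In form: [[[x, y, z], [ax, ay, az]], ...]. A call has exactly 10 rows; each row shifts and turns the commanded pose from where the row before left it, along the tool's axes as they then stand; what a row does not reach is not made up. A row lasts 1/10 s, in which the tool goes at most 50 mm and 8.59 degrees, less where a joint would pass 70% of its speed; a pose out of reach is approached as far as the arm can. A call is refused whole if a number of a shift passes 50 or a number of a turn 8.59, either way. A call with a gripper value outside its range is refused whole. OPENING is the closure, from 0 (fully open) to 1 (shut), set as the call begins (- or left out, the last holds). The fingers move at their own pace and stop on an object; FORCE is the grip in N (left out, the last holds). Time passes only in rows, so rows that do not move let the fingers close, or fill a call up. It gives the time, the measured TCP pose, the force and the opening at its end, in the units of the state.
- ctrl.get_state(): the state, without advancing time (a new reading comes with each control period).
- optics.get_image(name): name is "scene" or "side" or "wrist"; returns a dict with "image" (480x640x3 uint8, red, green, blue), "fx", "fy", "cx", "cy" (pixels), "R" (3x3) and "t" (3): a world point X has camera coordinates R X + t; the wrist camera has in their place "hand_eye" (4x4, takes a point from camera to tool coordinates, whose origin is the TCP and whose axes are the flange's). Camera axes: x right, y down, z forward; pixel columns grow to the right and rows downward; lengths in m; the calibration is good to about 2 mm. The wrist camera is an equidistant fisheye: a pixel r from the principal point sees the ray r / f radians off the axis. A picture is of the moment at which its call begins: read the wrist's pose just before it. There is no depth.
- close_job(): hands the job in, once; it reports no verdict.
The state is a dict: "time": time; "joint_positions": joint angles; "qd": joint speeds; "joint_torque": joint torques, N m; "position": TCP position; "tool_rot": TCP orientation; "ft_force": force on the tool from outside, world axes, zero at the start; "torque": the same for the moment, N m; "grip_width": opening from 0.0 (shut) to 1.0 (fully open).
Only numpy, scipy, OpenCV 4.12 (cv2) and the standard library are available. Lean on these libraries where they do the work, as an engineer would, in place of code of your own. Each camera call takes 0.05 s, during which the arm holds its last target. There are 200 camera calls.

## Working session

There is one attempt and no reset: what is moved stays moved. The work goes in short steps, Python scripts to look and compute and a shell command to move; the robot and the scene stay as the last step left them, time stands still between calls to the robot, and variables do not carry over. Pictures are saved under pics/ and viewed, on a budget of 10 in all, crops included, one or two more only if the job needs it, and the job is handed in when it is done.

```bash
ls; mkdir -p pics; cat > h.py <<'E'
import numpy as np,cv2
from bench import ctrl,optics
from scipy.spatial.transform import Rotation as Ro
def snap(n,f):
    d=optics.get_image(n); cv2.imwrite(f'pics/{f}.png',d['image'][:,:,::-1]); np.save(f'pics/{f}.npy',d,allow_pickle=True); return d
def load(f): return np.load(f'pics/{f}.npy',allow_pickle=True).item()
def onz(d,u,v,z):
    r=np.array([(u-d['cx'])/d['fx'],(v-d['cy'])/d['fy'],1]); R=np.array(d['R']);t=np.array(d['t'])
    c=-R.T@t; w=R.T@r; return c+w*(z-c[2])/w[2]
def proj(d,X):
    p=np.array(d['R'])@X+np.array(d['t']); return d['fx']*p[0]/p[2]+d['cx'],d['fy']*p[1]/p[2]+d['cy']
E
python3 - <<'E'
from h import *
for n in('scene','side'):
    d=snap(n,n+'0'); print(n,d['fx'],d['cx'],d['cy'],-np.array(d['R']).T@d['t'])
s=ctrl.get_state();print(s,ctrl.tcp_to_tips)
a=cv2.imread('pics/scene0.png');
E
```

```text
pics
scene 526.4929503803552 330.35325015948115 227.88357370216897 [ 1.49463793 -0.47077938  0.98648238]
side 562.9101645742417 317.5241520971982 232.40371848512683 [-0.11025815 -0.76894712  0.81913002]
{'time': 0.1, 'joint_positions': array([ 0.01411061,  0.32174601, -0.07007616,  1.45155059,  0.02261698,
        1.37080414, -0.05692535]), 'qd': array([-0.00052235, -0.00202359, -0.00059655, -0.00201832, -0.00027479,
       -0.00095178, -0.00030955]), 'joint_torque': array([ 1.37795760e-04, -4.92569017e+01, -4.06077392e-01, -3.13399816e+01,
       -6.42974046e-02,  3.95253638e-02,  6.49213871e-05]), 'position': array([ 6.49532987e-01, -6.50981074e-05,  2.38573873e-01]), 'tool_rot': array([-2.22065283e+00, -2.22062419e+00,  2.03263564e-03]), 'ft_force': array([0.24882241, 0.71762209, 0.79613944]), 'torque': array([-0.00149819, -0.04458024, -0.05234884]), 'grip_width': 0.9977672930716229} 0.017
```

View pics/scene0.png

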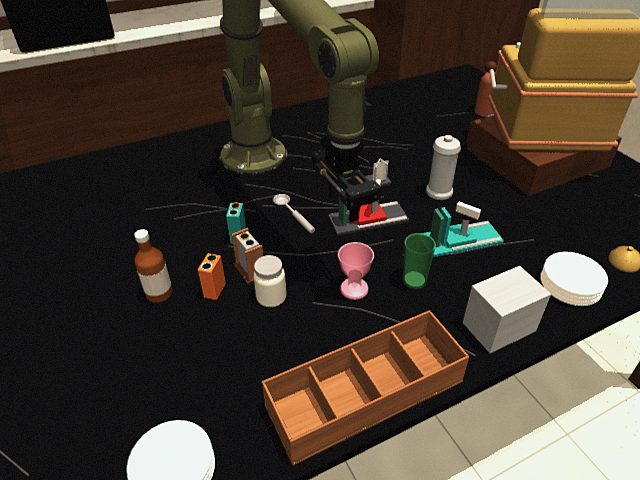

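View pics/side0.png

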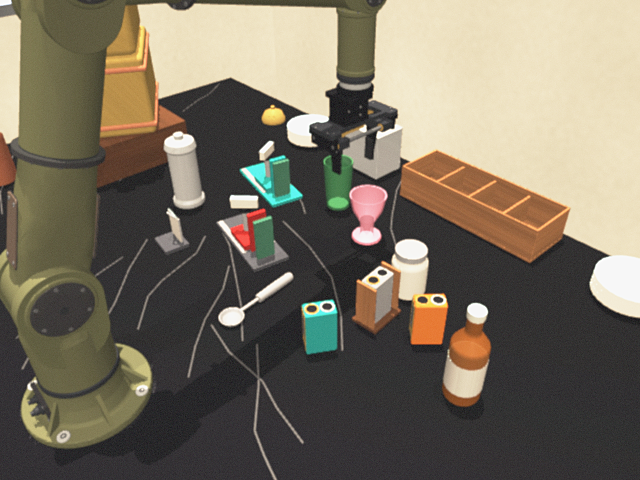

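Bracket candidates: the steel-bed one at scene (370,215) / side (252,240), and a turquoise one at scene (460,238), which is a look-alike. Changer candidates: nickel in the wooden dock at scene (247,253) / side (378,297); turquoise (236,222) and orange (211,275) are look-alikes. I'll confirm the steel bracket and docked nickel changer in enlarged crops.

```bash
cat >> h.py <<'E'
def crop(f,x,y,w=100,h=75,s=4):
    a=cv2.imread(f'pics/{f}.png')[y:y+h,x:x+w]; a=cv2.resize(a,None,fx=s,fy=s,interpolation=cv2.INTER_CUBIC)
    a=cv2.convertScaleAbs(a,alpha=1.3,beta=20)
    for i in range((-x)%10,w,10): cv2.line(a,(i*s,0),(i*s,6),(0,255,255),1); cv2.putText(a,str(x+i),(i*s,14),0,.32,(0,255,255),1)
    for j in range((-y)%10,h,10): cv2.line(a,(0,j*s),(6,j*s),(0,255,255),1); cv2.putText(a,str(y+j),(8,j*s+4),0,.32,(0,255,255),1)
    return a
E
python3 - <<'E'
from h import *
m=np.vstack([np.hstack([crop('side0',212,195),crop('side0',335,255)]),np.hstack([crop('scene0',320,160),crop('scene0',210,220)])])
cv2.imwrite('pics/m1.png',m)
s=ctrl.get_state(); snap('wrist','w0')
d=load('w0'); print(d['fx'],d['cx'],d['cy'],np.array(d['hand_eye']))
E
```

```text
371.64829954431775 316.76562036714296 234.0200774154235 [[ 3.03973298e-04 -9.66444026e-01 -2.56877113e-01  6.99070581e-02]
 [ 9.99999949e-01  3.19426840e-04 -1.84324666e-05 -1.34776064e-03]
 [ 9.98673918e-05 -2.56877094e-01  9.66444074e-01 -1.45087690e-01]
 [ 0.00000000e+00  0.00000000e+00  0.00000000e+00  1.00000000e+00]]
```

View pics/m1.png

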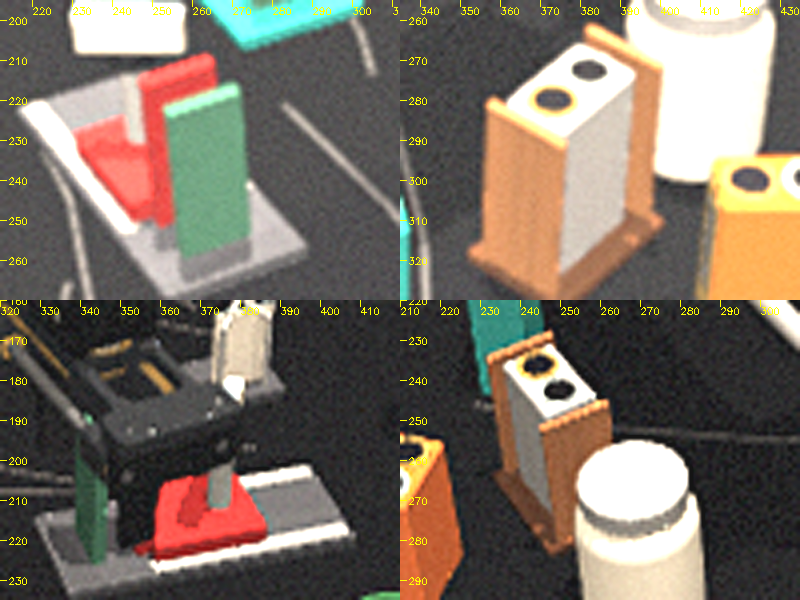

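View pics/w0.png

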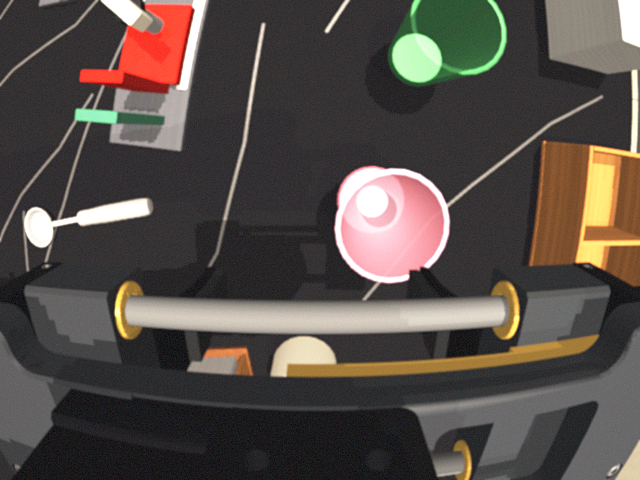

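The crops confirm it: the steel bracket has a green jaw and red carriage (side (262,240)), and the nickel changer in the wooden dock has its brass ring to the robot side (side (373,280)). Next I'll fit their poses.

```bash
cat >> h.py <<'E'
from scipy.optimize import least_squares
def fit(obs,x0,loss='soft_l1'):
    # obs: (img, body xyz, (u,v)); pose x,y,yaw on table
    def f(p):
        R=Ro.from_euler('z',p[2]).as_matrix(); r=[]
        for d,X,uv in obs: r+=list(np.array(proj(d,R@np.array(X)+[p[0],p[1],0]))-uv)
        return r
    s=least_squares(f,x0,loss=loss); return s.x,np.array(f(s.x)).reshape(-1,2).round(1).tolist()
E
python3 - <<'E'
from h import *
S=load('scene0');D=load('side0')
for n,d,u,v,z in [('scene -y front',S,328.7,214.5,.01),('-y back',S,338,233.7,.01),('+y back',S,408,217.5,.01),('+y fr',S,398,201,.01),('side -yback',D,288,258,.01),('-yfr',D,254.5,269.5,.01),('+yfr',D,217.5,222,.01),
 ('syrup',S,155,300,0),('sugar',S,270,303,0),('dish',S,354,292,0),('tumbler',S,415,283,0),('clipbase',D,172,241,.012),('straw',D,187,203,0),('straw s',S,440,195,0),('spoon tip',D,231,317,0),('spoon end',D,290,277,0.01),('teal',S,236,240,0)]: print(n,onz(d,u,v,z).round(3))
b=[(S,(-.045,-.11,.01),(328.7,214.5)),(S,(.045,-.11,.01),(338,233.7)),(S,(.045,.11,.01),(408,217.5)),(S,(-.045,.11,.01),(398,201)),
(D,(.045,-.11,.01),(288,258)),(D,(-.045,-.11,.01),(254.5,269.5))]
print(fit(b,[.5,.15,0]))
h=.108
# dock plate tops outer corners & base corners
def s1(px,py):return(335+(px-400)/4,255+py/4)
def s2(px,py):return(210+(px-400)/4,220+(py-300)/4)
c=[(D,(-.041,.023,h),s1(487,100)),(D,(-.041,-.023,h),s1(563,150)),(D,(.041,-.023,h),s1(662,70)),(D,(.041,.023,h),s1(587,27)),
(D,(-.043,-.03,.006),s1(556,296)),(D,(.043,-.03,.006),s1(663,219)),(D,(-.043,.03,.006),s1(469,248)),
(S,(.041,.023,h),s2(611,403)),(S,(.041,-.023,h),s2(542,425)),(S,(-.041,-.023,h),s2(489,357)),(S,(-.041,.023,h),s2(552,332)),(S,(.043,-.03,.006),s2(553,550)),(S,(-.043,-.03,.006),s2(497,472))]
print(fit(c,[.6,-.2,0]))
E
```

```text
scene -y front [0.424 0.077 0.01 ]
-y back [0.512 0.061 0.01 ]
+y back [0.541 0.277 0.01 ]
+y fr [0.461 0.294 0.01 ]
side -yback [0.499 0.054 0.01 ]
-yfr [0.417 0.072 0.01 ]
+yfr [0.458 0.289 0.01 ]
syrup [ 0.517 -0.455  0.   ]
sugar [ 0.656 -0.205 -0.   ]
dish [ 0.718 -0.002  0.   ]
tumbler [0.762 0.153 0.   ]
clipbase [0.331 0.292 0.012]
straw [0.453 0.434 0.   ]
straw s [0.484 0.435 0.   ]
spoon tip [ 0.297 -0.01   0.   ]
spoon end [ 0.46  -0.002  0.01 ]
teal [ 0.396 -0.201  0.   ]
(array([ 0.4825218 ,  0.17693345, -0.174563  ]), [[-0.8, -0.9], [-0.8, -0.9], [1.0, 0.8], [-0.9, -0.7], [1.0, -2.8], [-0.4, -1.2]])
(array([ 0.52473199, -0.20538465,  0.10212184]), [[-0.4, -0.3], [-0.7, -2.1], [0.5, -2.7], [0.7, -1.7], [0.9, 2.1], [0.0, -1.0], [-0.5, -0.3], [-0.2, -0.9], [0.2, 0.6], [-0.9, -1.0], [-0.3, -1.2], [-0.6, -0.1], [-1.0, -0.3]])
```

```bash
cat >> h.py <<'E'
def wproj(d,st,X):
    T=np.array(d['hand_eye']); R=Ro.from_rotvec(st['tool_rot']).as_matrix()
    p=R.T@(np.array(X)-st['position']); c=T[:3,:3].T@(p-T[:3,3]); th=np.arctan2(np.hypot(c[0],c[1]),c[2]); n=np.hypot(c[0],c[1])
    return d['cx']+d['fx']*th*c[0]/n, d['cy']+d['fy']*th*c[1]/n
def wonz(d,st,u,v,z):
    T=np.array(d['hand_eye']); R=Ro.from_rotvec(st['tool_rot']).as_matrix()
    a=(u-d['cx'])/d['fx'];b=(v-d['cy'])/d['fy'];th=np.hypot(a,b)
    r=np.array([a/th*np.sin(th),b/th*np.sin(th),np.cos(th)]); w=R@T[:3,:3]@r; c=R@T[:3,3]+st['position']
    return c+w*(z-c[2])/w[2]
def wsnap(f):
    st=ctrl.get_state(); d=snap('wrist',f); d['st']=st; np.save(f'pics/{f}.npy',d,allow_pickle=True); return d,st
def yaw(st): x=Ro.from_rotvec(st['tool_rot']).as_matrix()[:,0]; return np.degrees(np.arctan2(x[1],x[0]))
def to(x,y,z,yw=None):
    st=ctrl.get_state(); R=Ro.from_rotvec(st['tool_rot']).as_matrix(); p=st['position']; k=yaw(st)
    print('t',round(st['time'],2),'pos',p.round(4),'yaw',k.round(2),'tilt',R[:,2].round(3),'F',st['ft_force'].round(1),'w',round(st['grip_width'],3))
    print('shift mm (current axes)',(R.T@(np.array([x,y,z])-p)*1000).round(1))
    if yw is not None:
        a=np.radians(yw); Rg=np.array([[np.cos(a),np.sin(a),0],[np.sin(a),-np.cos(a),0],[0,0,-1]])
        print('shift in goal axes',(Rg.T@(np.array([x,y,z])-p)*1000).round(1),'turn rv deg',np.degrees(Ro.from_matrix(R.T@Rg).as_rotvec()).round(2))
E
python3 -m inch '[[[16,-34,-12],[0,0,0]],[[16,-34,-12],[0,0,0]],[[16,-34,-12],[0,0,0]],[[16,-34,-12],[0,0,0]],[[16,-34,-12],[0,0,0]],[[0,0,0],[0,0,0]],[[0,0,0],[0,0,0]],[[0,0,0],[0,0,0]],[[0,0,0],[0,0,0]],[[0,0,0],[0,0,0]]]' 0
python3 - <<'E'
from h import *
wsnap('w1'); to(.48,.08,.3,90)
E
```

```text
time: 1.15
position: [0.4804, 0.0793, 0.2987]
tool_rot: [-2.222, -2.219, 0.002]
ft_force: [-0.0, 0.4, 0.0]
grip_width: 1.002
t 1.2 pos [0.4804 0.0795 0.2989] yaw 89.94 tilt [-0.001 -0.    -1.   ] F [-0.1 -0.1 -0. ] w 1.002
shift mm (current axes) [ 0.5 -0.4 -1.1]
shift in goal axes [ 0.5 -0.4 -1.1] turn rv deg [-0.07  0.01 -0.06]
```

View pics/w1.png

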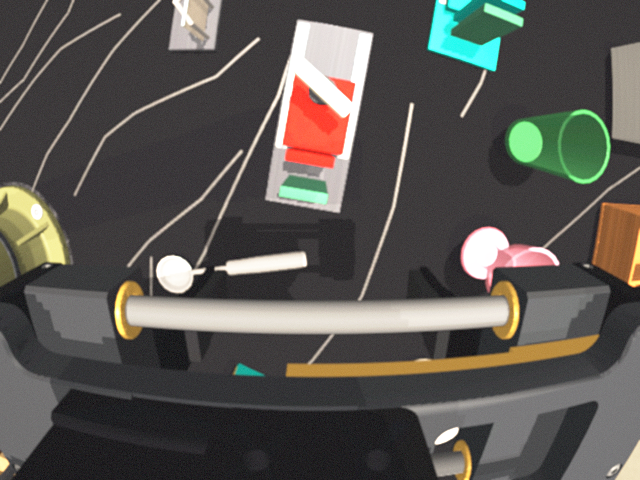

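The steel bracket is clear: bed corners at (300,20), (373,33), (340,213), (266,200); white wing from about (299,62) to (350,110).

```bash
python3 - <<'E'
from h import *
d=load('w1'); st=d['st']
hsv=cv2.cvtColor(d['image'],cv2.COLOR_RGB2HSV)
# bed
pts=np.array([wonz(d,st,u,v,.01)[:2] for u,v in[(300,20),(373,33),(340,213),(266,200)]])
print(pts.round(3)); c=pts.mean(0)
ax=(pts[0]+pts[1]-pts[2]-pts[3])/2; print('center',c.round(4),'len',np.linalg.norm(ax).round(3),'wid',np.linalg.norm((pts[1]+pts[2]-pts[0]-pts[3])/2).round(3),'yaw',np.arctan2(-ax[0],ax[1]).round(4))
# wing: bright, unsaturated, near
a=d['image'].astype(int); m=((a.min(2)>200)).astype(np.uint8)
n,l,s,ce=cv2.connectedComponentsWithStats(m[40:125,285:365])
for i in range(1,n):
  if s[i,4]>100:
    ys,xs=np.where(l==i); P=np.array([wonz(d,st,u+285,v+40,.116)[:2] for u,v in zip(xs,ys)])
    r=cv2.minAreaRect((P*1000).astype(np.float32)); print(s[i],r)
E
```

```text
[[0.459 0.291]
 [0.544 0.276]
 [0.506 0.06 ]
 [0.418 0.076]]
center [0.482  0.1758] len 0.22 wid 0.088 yaw -0.1812
[   0    0   80   85 4372] ((485.7458801269531, 199.72564697265625), (76.8797607421875, 69.03052520751953), 89.88288116455078)
```

```bash
python3 - <<'E'
from h import *
d=load('w1'); st=d['st']
a=np.array([.482,.1765]);yw=-.178;ey=np.array([-np.sin(yw),np.cos(yw)]);ex=np.array([np.cos(yw),np.sin(yw)])
for z in(.118,):
  p=[wonz(d,st,u,v,z)[:2] for u,v in[(299,62),(351,109)]]; v=p[1]-p[0]; m=(p[0]+p[1])/2
  print(p,np.linalg.norm(v),'yaw',np.degrees(np.arctan2(v[1],v[0])),'mid bracket',(m-a)@ex,(m-a)@ey)
# jaw top inner edges
for n,u,v in[('red jaw top',312,156),('green top',303,190)]:
  p=wonz(d,st,u,v,.112)[:2]; print(n,(p-a)@ex,(p-a)@ey)
cv2.imwrite('pics/c1.png',np.hstack([crop('w1',280,40,90,75,4),crop('w1',260,130,90,75,4)]))
# candidates: overlay model of wing & predicted proj for s
E
```

```text
[array([0.46355265, 0.21643076]), array([0.50848011, 0.17449339])] 0.06145908750343694 yaw -43.02851770102006 mid bracket 0.0005954694469852001 0.01937361679066146
red jaw top 0.0004693662801016442 -0.0444616660507262
green top -0.0021667289716965103 -0.07606734712183154
```

View pics/c1.png

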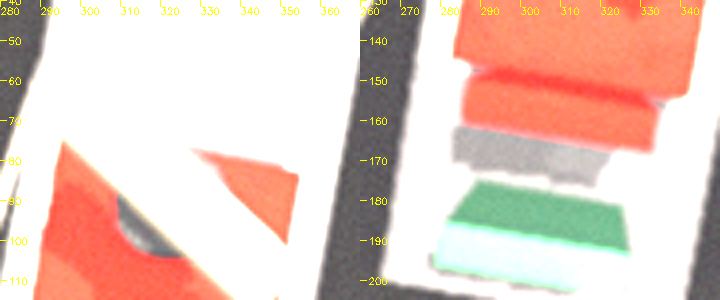

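```bash
python3 -m inch '[[[29,1.3,0],[0,0,0]],[[29,1.3,0],[0,0,0]],[[29,1.3,0],[0,0,0]],[[29,1.3,0],[0,0,0]],[[0,0,25],[0,0,-7.85]],[[0,0,25],[0,0,-7.85]],[[0,0,25],[0,0,-7.85]],[[0,0,25],[0,0,-7.85]],[[0,0,0],[0,0,-7.85]],[[0,0,0],[0,0,-7.85]]]' 0.5 30
python3 - <<'E'
from h import *
to(.4854,.1952,.103,137)
wsnap('w2'); snap('side','s2')
m=np.hstack([crop('w2',190,200,260,280,1.5) if 0 else cv2.resize(cv2.imread('pics/w2.png'),(400,300)),crop('s2',205,170,100,75,4)])
cv2.imwrite('pics/m2.png',m)
E
```

```text
time: 2.2
position: [0.4848, 0.1955, 0.1979]
tool_rot: [-1.14, -2.925, 0.003]
ft_force: [1.1, 0.9, 0.7]
grip_width: 0.502
t 2.2 pos [0.4848 0.1955 0.1979] yaw 137.4 tilt [-0.003 -0.001 -1.   ] F [1.1 0.9 0.7] w 0.502
shift mm (current axes) [-0.8  0.4 94.9]
shift in goal axes [-0.6  0.2 94.9] turn rv deg [-0.14 -0.09  0.4 ]
```

View pics/m2.png

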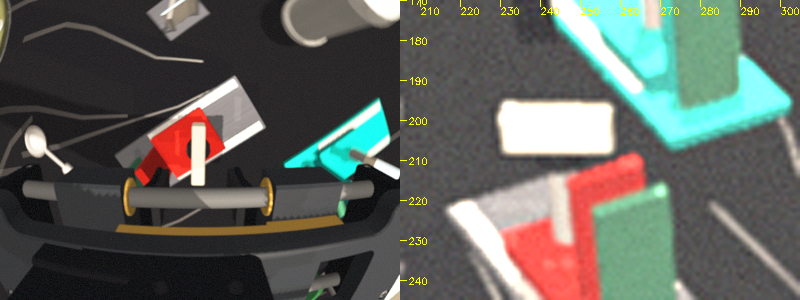

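Wing aligned with the tool axis (montage column 198, i.e. full-size 317 = cx). Descend and grip.

```bash
python3 -m inch '[[[0,0,24],[0,0,0]],[[0,0,24],[0,0,0]],[[0,0,24],[0,0,0]],[[0,0,23],[0,0,0]],[[0,0,0],[0,0,0]],[[0,0,0],[0,0,0]],[[0,0,0],[0,0,0]],[[0,0,0],[0,0,0]],[[0,0,0],[0,0,0]],[[0,0,0],[0,0,0]]]' 0.5 30
python3 -m inch '[[[0,0,0],[0,0,0]],[[0,0,0],[0,0,0]],[[0,0,0],[0,0,0]],[[0,0,0],[0,0,0]],[[0,0,0],[0,0,0]],[[0,0,0],[0,0,0]],[[0,0,0],[0,0,0]],[[0,0,0],[0,0,0]],[[0,0,0],[0,0,0]],[[0,0,0],[0,0,0]]]' 1 30
python3 -c "
from h import *
to(.4854,.1952,.103,137)"
```

```text
time: 3.3
position: [0.4855, 0.1961, 0.1052]
tool_rot: [1.149, 2.923, 0.001]
ft_force: [-0.2, -0.1, -0.0]
grip_width: 0.499
time: 4.3
position: [0.4847, 0.1954, 0.1045]
tool_rot: [-1.149, -2.923, 0.002]
ft_force: [-5.0, -4.0, 3.8]
grip_width: 0.304
t 4.3 pos [0.4847 0.1954 0.1045] yaw 137.08 tilt [-0.001 -0.001 -1.   ] F [-5.  -4.   3.8] w 0.304
shift mm (current axes) [-0.7  0.4  1.5]
shift in goal axes [-0.7  0.4  1.5] turn rv deg [-0.1  -0.01  0.08]
```

```bash
python3 -m inch '[[[0,0,0],[0,0,0]],[[0,0,0],[0,0,0]],[[0,0,0],[0,0,0]],[[0,0,0],[0,0,0]],[[0,0,0],[0,0,0]],[[0,0,0],[0,0,0]],[[0,0,0],[0,0,0]],[[0,0,0],[0,0,0]],[[0,0,0],[0,0,0]],[[0,0,0],[0,0,0]]]' 1 30
python3 - <<'E'
from h import *
print(wsnap('w3')[1]['grip_width'])
snap('side','s3');snap('scene','c3')
m=np.vstack([np.hstack([cv2.resize(cv2.imread('pics/w3.png'),(400,300)),crop('s3',205,170,100,75,4)]),np.hstack([crop('c3',330,140,100,75,4),crop('w3',220,220,200,150,2)])])
cv2.imwrite('pics/m3.png',m)
E
```

```text
time: 5.3
position: [0.4847, 0.1954, 0.1044]
tool_rot: [-1.149, -2.923, 0.002]
ft_force: [-3.7, -3.8, 4.5]
grip_width: 0.302
0.30202119427144153
```

View pics/m3.png

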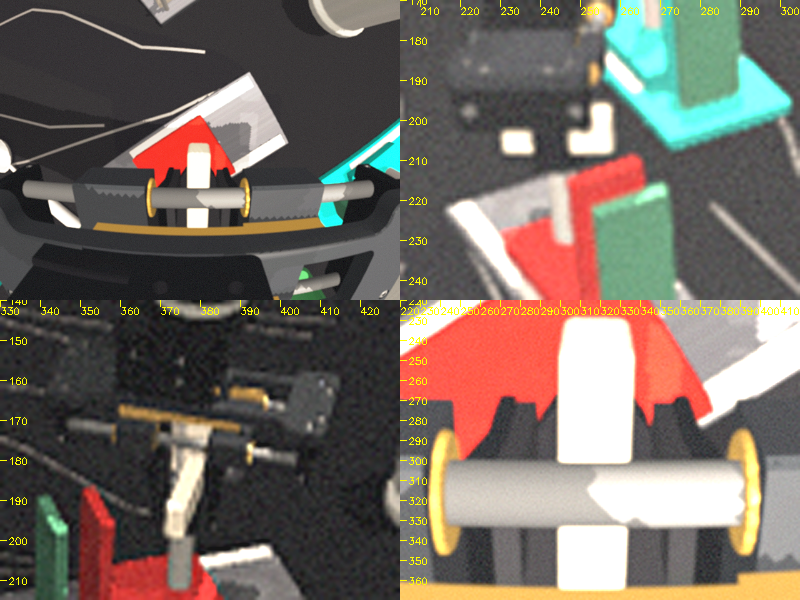

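```bash
python3 -m inch '[[[0,0,-2],[0,0,0]],[[0,0,-2],[0,0,0]],[[0,0,-2],[0,0,0]],[[0,0,-2],[0,0,0]],[[0,0,0],[0,0,0]],[[0,0,0],[0,0,0]],[[0,0,0],[0,0,0]],[[0,0,0],[0,0,0]],[[0,0,0],[0,0,0]],[[0,0,0],[0,0,0]]]' 1 30; python3 -c "
from h import *
to(.4854,.1952,.103,137); s=ctrl.get_state(); print(s['torque'])"
```

```text
time: 6.45
position: [0.4841, 0.1955, 0.107]
tool_rot: [-1.148, -2.921, 0.002]
ft_force: [8.5, 2.5, -33.5]
grip_width: 0.301
t 6.45 pos [0.4841 0.1955 0.107 ] yaw 137.1 tilt [-0.003  0.    -1.   ] F [  8.5   2.5 -33.5] w 0.301
shift mm (current axes) [-1.2  0.7  4. ]
shift in goal axes [-1.2  0.7  4. ] turn rv deg [-0.13 -0.14  0.1 ]
[ 0.61922171 -2.09936799 -0.01897765]
```

```bash
python3 -m inch '[[[0,0,4],[0,0,0]],[[0,0,4],[0,0,0]],[[0,0,0],[0,0,-5]],[[0,0,0],[0,0,-5]],[[0,0,0],[0,0,-5]],[[0,0,0],[0,0,-5]],[[0,0,0],[0,0,-5]],[[0,0,0],[0,0,-5]],[[0,0,0],[0,0,-5]],[[0,0,0],[0,0,0]]]' 1 30; python3 -m inch '[[[0,0,0],[0,0,-5]],[[0,0,0],[0,0,-5]],[[0,0,0],[0,0,-5]],[[0,0,0],[0,0,-5]],[[0,0,0],[0,0,-5]],[[0,0,0],[0,0,-5]],[[0,0,0],[0,0,-4]],[[0,0,0],[0,0,0]],[[0,0,0],[0,0,0]],[[0,0,0],[0,0,0]]]' 1 30;python3 -c "
from h import *
to(.482+.0535*.177,.1765+.0535*.984,.104,205); s=ctrl.get_state(); print(s['torque'])"
```

```text
time: 7.45
position: [0.4843, 0.1961, 0.106]
tool_rot: [-0.213, -3.133, 0.001]
ft_force: [-5.9, -2.4, 3.9]
grip_width: 0.304
time: 8.45
position: [0.4847, 0.1972, 0.106]
tool_rot: [0.709, -3.061, -0.001]
ft_force: [-4.9, -0.5, 2.5]
grip_width: 0.301
t 8.45 pos [0.4847 0.1972 0.106 ] yaw -153.92 tilt [-0.     0.001 -1.   ] F [-4.9 -0.5  2.5] w 0.301
shift mm (current axes) [-20.1  25.7   2. ]
shift in goal axes [-19.6  26.1   2. ] turn rv deg [0.05 0.01 1.08]
[-0.04056492  1.22046885 -0.05781571]
```

```bash
python3 -m inch '[[[-2.1,2.8,0],[0,0,0]],[[-2.1,2.8,0],[0,0,0]],[[-2.1,2.8,0],[0,0,0]],[[-2.1,2.8,0],[0,0,0]],[[-2.1,2.8,0],[0,0,0]],[[-2.1,2.8,0],[0,0,0]],[[-2.1,2.8,0],[0,0,0]],[[-2.1,2.8,0],[0,0,0]],[[0,0,0],[0,0,0]],[[0,0,0],[0,0,0]]]' 1 30;python3 -c "
from h import *
s=ctrl.get_state(); d=(s['position'][:2]-[.482,.1765]); print(d@[.177,.984],d@[.984,-.177]);to(0,0,0)"
```

```text
time: 9.45
position: [0.4897, 0.2243, 0.106]
tool_rot: [0.709, -3.06, -0.0]
ft_force: [-6.3, -1.5, 3.0]
grip_width: 0.297
0.04836950976682092 -0.0009135163525254758
t 9.45 pos [0.4897 0.2243 0.106 ] yaw -153.92 tilt [-0.001  0.    -1.   ] F [-6.3 -1.5  3. ] w 0.297
shift mm (current axes) [538.3  13.7 106.5]
```

```bash
python3 -m inch '[[[0,0,0],[0,0,0]],[[0,0,0],[0,0,0]],[[0,0,0],[0,0,0]],[[0,0,0],[0,0,0]],[[0,0,-10],[0,0,0]],[[0,0,-36],[0,0,0]],[[0,0,-37],[0,0,0]],[[0,0,-37],[0,0,0]],[[0,0,-37],[0,0,0]],[[0,0,-37],[0,0,0]]]' 0.5 30;python3 -c "
from h import *
to(.60,-.21,.30,185.8)"
```

```text
time: 10.45
position: [0.4904, 0.2235, 0.3011]
tool_rot: [-0.709, 3.059, 0.0]
ft_force: [0.3, -0.4, 0.6]
grip_width: 0.499
t 10.45 pos [0.4904 0.2235 0.3011] yaw -153.9 tilt [ 0.001  0.    -1.   ] F [ 0.3 -0.4  0.6] w 0.499
shift mm (current axes) [  92.3 -437.6    1.1]
shift in goal axes [ -65.3 -442.4    1.1] turn rv deg [ 0.    0.09 20.3 ]
```

```bash
python3 -m inch '[[[0,0,0],[0,0,6.8]],[[0,0,0],[0,0,6.8]],[[0,0,0],[0,0,6.7]],[[-9.3,-48,0],[0,0,0]],[[-9.3,-48,0],[0,0,0]],[[-9.3,-48,0],[0,0,0]],[[-9.3,-48,0],[0,0,0]],[[-9.3,-48,0],[0,0,0]],[[-9.3,-48,0],[0,0,0]],[[-9.3,-48,0],[0,0,0]]]' 0 30
python3 -m inch '[[[0,-48,0],[0,0,0]],[[0,-48,0],[0,0,0]],[[0,0,0],[0,0,0]],[[0,0,0],[0,0,0]],[[0,0,0],[0,0,0]],[[0,0,0],[0,0,0]],[[0,0,0],[0,0,0]],[[0,0,0],[0,0,0]],[[0,0,0],[0,0,0]],[[0,0,0],[0,0,0]]]' 0 30
python3 - <<'E'
from h import *
wsnap('w4');to(.525,-.205,.30,185.8); snap('side','s4')
cv2.imwrite('pics/m4.png',np.hstack([cv2.resize(cv2.imread('pics/w4.png')[:300,120:520],(800,600))]))
E
```

```text
time: 11.45
position: [0.5896, -0.1061, 0.2997]
tool_rot: [-0.159, 3.136, -0.0]
ft_force: [0.4, -0.9, 0.1]
grip_width: 0.996
time: 12.45
position: [0.5989, -0.1995, 0.2987]
tool_rot: [-0.159, 3.137, -0.0]
ft_force: [-0.0, -0.3, 0.1]
grip_width: 1.0
t 12.5 pos [ 0.5989 -0.1996  0.2986] yaw -174.19 tilt [ 0. -0. -1.] F [ 0.8 -0.2  0.3] w 1.002
shift mm (current axes) [74.   2.1 -1.4]
shift in goal axes [74.   2.1 -1.4] turn rv deg [-0.    0.01  0.01]
```

View pics/m4.png

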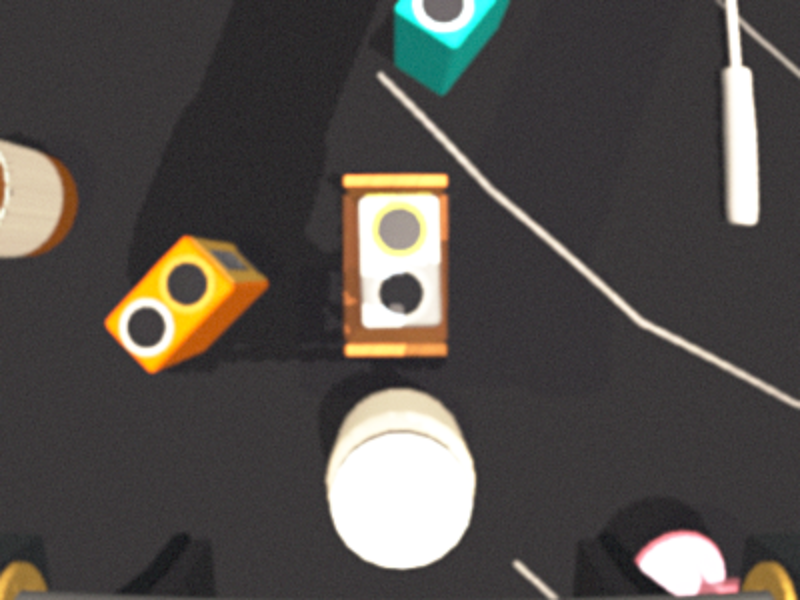

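Brass-ringed tube (400,230) is towards the robot; changer top corners at (358,195), (440,195), (440,328), (360,328), square with the tool view.

```bash
python3 - <<'E'
from h import *
d=load('w4');st=d['st']
p=np.array([wonz(d,st,120+u/2,v/2,.106)[:2] for u,v in[(358,195),(440,195),(440,328),(360,328)]]);print(p.round(4))
c=p.mean(0);print(c,'w',np.linalg.norm(p[0]-p[1]),np.linalg.norm(p[3]-p[2]),'d',np.linalg.norm(p[0]-p[3]))
v=(p[3]+p[2]-p[0]-p[1]);print('yaw',np.degrees(np.arctan2(v[1],v[0])))
o=np.array([wonz(d,st,120+u/2,v/2,.1)[:2] for u,v in[(185,237),(268,283),(150,372),(105,322)]]);print('orange',o.round(3))
to(c[0],c[1],.085,185.8)
E
```

```text
[[ 0.4932 -0.2263]
 [ 0.4894 -0.1898]
 [ 0.5497 -0.1833]
 [ 0.5534 -0.2194]]
[ 0.52140852 -0.20469382] w 0.036674148089825435 0.03626431782939902 d 0.06066515390934767
yaw 6.297399020268076
orange [[ 0.518 -0.306]
 [ 0.537 -0.264]
 [ 0.583 -0.319]
 [ 0.56  -0.344]]
t 12.55 pos [ 0.5988 -0.1997  0.2986] yaw -174.2 tilt [ 0. -0. -1.] F [-0.3 -0.9 -0.2] w 1.001
shift mm (current axes) [ 77.6   2.8 213.6]
shift in goal axes [ 77.6   2.8 213.6] turn rv deg [-0.  0.  0.]
```

```bash
python3 -m inch '[[[39,1.4,0],[0,0,0]],[[38.6,1.4,0],[0,0,0]],[[0,0,0],[0,0,0]],[[0,0,35],[0,0,0]],[[0,0,35],[0,0,0]],[[0,0,35],[0,0,0]],[[0,0,25],[0,0,0]],[[0,0,0],[0,0,0]],[[0,0,0],[0,0,0]],[[0,0,0],[0,0,0]]]' 0.3 30
python3 -c "
from h import *
to(.5214,-.2047,.08,186.2)"
```

```text
time: 13.55
position: [0.5229, -0.2052, 0.1706]
tool_rot: [-0.159, 3.134, -0.002]
ft_force: [0.1, 0.5, -0.1]
grip_width: 0.7
t 13.55 pos [ 0.5229 -0.2052  0.1706] yaw -174.19 tilt [ 0.003 -0.001 -1.   ] F [ 0.1  0.5 -0.1] w 0.7
shift mm (current axes) [ 1.7  0.8 90.6]
shift in goal axes [ 1.4  0.6 90.6] turn rv deg [-0.08  0.18 -0.39]
```

```bash
python3 -m inch '[[[1,0.6,22],[0,0,-0.4]],[[0,0,23],[0,0,0]],[[0,0,23],[0,0,0]],[[0,0,22],[0,0,0]],[[0,0,0],[0,0,0]],[[0,0,0],[0,0,0]],[[0,0,0],[0,0,0]],[[0,0,0],[0,0,0]],[[0,0,0],[0,0,0]],[[0,0,0],[0,0,0]]]' 0.3 40
python3 -m inch '[[[0,0,0],[0,0,0]],[[0,0,0],[0,0,0]],[[0,0,0],[0,0,0]],[[0,0,0],[0,0,0]],[[0,0,0],[0,0,0]],[[0,0,0],[0,0,0]],[[0,0,0],[0,0,0]],[[0,0,0],[0,0,0]],[[0,0,0],[0,0,0]],[[0,0,0],[0,0,0]]]' 1 40
python3 -c "
from h import *
to(.5214,-.2047,.195,186.2)"
```

```text
time: 14.55
position: [0.5207, -0.2044, 0.0792]
tool_rot: [-0.17, 3.136, -0.001]
ft_force: [-0.5, -0.1, 0.3]
grip_width: 0.704
time: 15.55
position: [0.5203, -0.2044, 0.0785]
tool_rot: [-0.17, 3.137, -0.0]
ft_force: [0.5, -0.4, -0.5]
grip_width: 0.412
t 15.55 pos [ 0.5203 -0.2044  0.0785] yaw -173.8 tilt [ 0. -0. -1.] F [ 0.5 -0.4 -0.5] w 0.412
shift mm (current axes) [  -1.    -0.4 -116.5]
shift in goal axes [  -1.    -0.4 -116.5] turn rv deg [-0.01  0.   -0.  ]
```

```bash
python3 -m inch '[[[0,0,-10],[0,0,0]],[[0,0,-15],[0,0,0]],[[0,0,-20],[0,0,0]],[[0,0,-20],[0,0,0]],[[0,0,-20],[0,0,0]],[[0,0,-20],[0,0,0]],[[0,0,-20],[0,0,0]],[[0,0,-5],[0,0,0]],[[0,0,0],[0,0,0]],[[0,0,0],[0,0,0]]]' 1 40
python3 -c "
from h import *
to(.56,-.06,.0735,186.2)"
```

```text
time: 16.55
position: [0.5196, -0.204, 0.2077]
tool_rot: [0.17, -3.135, -0.001]
ft_force: [-1.4, 0.8, -4.7]
grip_width: 0.413
t 16.55 pos [ 0.5196 -0.204   0.2077] yaw -173.79 tilt [-0.002  0.001 -1.   ] F [-1.4  0.8 -4.7] w 0.413
shift mm (current axes) [-55.9 138.7 134.2]
shift in goal axes [-55.7 138.8 134.2] turn rv deg [ 0.04 -0.09  0.01]
```

```bash
python3 -m inch '[[[-5,13,0],[0,0,0]],[[-10,25,0],[0,0,0]],[[-14,34,0],[0,0,0]],[[-14,34,0],[0,0,0]],[[-8,22,0],[0,0,0]],[[-5,11,0],[0,0,0]],[[0,0,20],[0,0,0]],[[0,0,25],[0,0,0]],[[0,0,25],[0,0,0]],[[0,0,20],[0,0,0]]]' 1 40
python3 -c "
from h import *
to(.56,-.06,.0735,186.2)"
```

```text
time: 17.55
position: [0.5598, -0.0606, 0.1164]
tool_rot: [0.168, -3.134, 0.0]
ft_force: [0.5, 0.2, -5.5]
grip_width: 0.41
t 17.55 pos [ 0.5598 -0.0606  0.1164] yaw -173.85 tilt [-0.003 -0.    -1.   ] F [ 0.5  0.2 -5.5] w 0.41
shift mm (current axes) [-0.4  0.5 42.9]
shift in goal axes [-0.2  0.5 42.9] turn rv deg [-0.   -0.15 -0.05]
```

```bash
python3 -m inch '[[[0,0,12],[0,0,0]],[[0,0,12],[0,0,0]],[[0,0,8],[0,0,0]],[[0,0,5],[0,0,0]],[[0,0,3],[0,0,0]],[[0,0,2],[0,0,0]],[[0,0,0],[0,0,0]],[[0,0,0],[0,0,0]],[[0,0,0],[0,0,0]],[[0,0,0],[0,0,0]]]' 1 40
python3 -c "
from h import *
to(.56,-.06,.0725,186.2)"
```

```text
time: 18.55
position: [0.5612, -0.0601, 0.0769]
tool_rot: [-0.17, 3.136, -0.0]
ft_force: [-0.1, -0.9, -5.2]
grip_width: 0.413
t 18.55 pos [ 0.5612 -0.0601  0.0769] yaw -173.8 tilt [ 0.001 -0.    -1.   ] F [-0.1 -0.9 -5.2] w 0.413
shift mm (current axes) [1.2 0.2 4.4]
shift in goal axes [1.2 0.2 4.4] turn rv deg [-0.01  0.04  0.  ]
```

```bash
python3 -m inch '[[[0,0,1],[0,0,0]],[[0,0,1],[0,0,0]],[[0,0,1],[0,0,0]],[[0,0,1],[0,0,0]],[[0,0,0.5],[0,0,0]],[[0,0,0],[0,0,0]],[[0,0,0],[0,0,0]],[[0,0,0],[0,0,0]],[[0,0,0],[0,0,0]],[[0,0,0],[0,0,0]]]' 1 40
python3 -c "
from h import *
to(.56,-.06,.0725,186.2)"
```

```text
time: 19.55
position: [0.5611, -0.0601, 0.0725]
tool_rot: [-0.17, 3.137, -0.0]
ft_force: [-4.5, 0.6, 3.5]
grip_width: 0.411
t 19.55 pos [ 0.5611 -0.0601  0.0725] yaw -173.8 tilt [ 0. -0. -1.] F [-4.5  0.6  3.5] w 0.411
shift mm (current axes) [1.1 0.2 0. ]
shift in goal axes [1.1 0.2 0. ] turn rv deg [-0.01  0.01  0.  ]
```

```bash
python3 -m inch '[[[0,0,0],[0,0,0]],[[0,0,0],[0,0,0]],[[0,0,0],[0,0,0]],[[0,0,0],[0,0,0]],[[0,0,0],[0,0,0]],[[0,0,-10],[0,0,0]],[[0,0,-30],[0,0,0]],[[0,0,-35],[0,0,0]],[[0,0,0],[0,0,7.5]],[[0,0,0],[0,0,7.5]]]' 0.2 40
python3 -m inch '[[[0,0,0],[0,0,7.5]],[[0,0,0],[0,0,7.5]],[[0,0,0],[0,0,7.5]],[[0,0,0],[0,0,7.5]],[[0,0,0],[0,0,7.5]],[[0,0,0],[0,0,7.5]],[[0,0,0],[0,0,7.5]],[[0,0,0],[0,0,7.5]],[[0,0,0],[0,0,7.5]],[[0,0,0],[0,0,7.5]]]' 0 40
python3 - <<'E'
from h import *
to(.561,-.06,.072,96.2); snap('side','s5'); snap('scene','c5')
cv2.imwrite('pics/m5.png',np.hstack([crop('s5',270,180,130,150,3),crop('c5',225,160,130,150,3)]))
E
```

```text
time: 20.55
position: [0.5623, -0.0601, 0.1496]
tool_rot: [0.249, 3.128, -0.0]
ft_force: [0.1, -0.0, -0.7]
grip_width: 0.802
time: 21.55
position: [0.5613, -0.06, 0.148]
tool_rot: [2.104, 2.332, 0.001]
ft_force: [0.7, -0.3, -0.1]
grip_width: 0.999
t 21.55 pos [ 0.5613 -0.06    0.148 ] yaw 95.9 tilt [ 0.001 -0.    -1.   ] F [ 0.7 -0.3 -0.1] w 0.999
shift mm (current axes) [ 0.1 -0.4 76. ]
shift in goal axes [ 0.  -0.3 76. ] turn rv deg [ 0.06  0.01 -0.3 ]
```

View pics/m5.png

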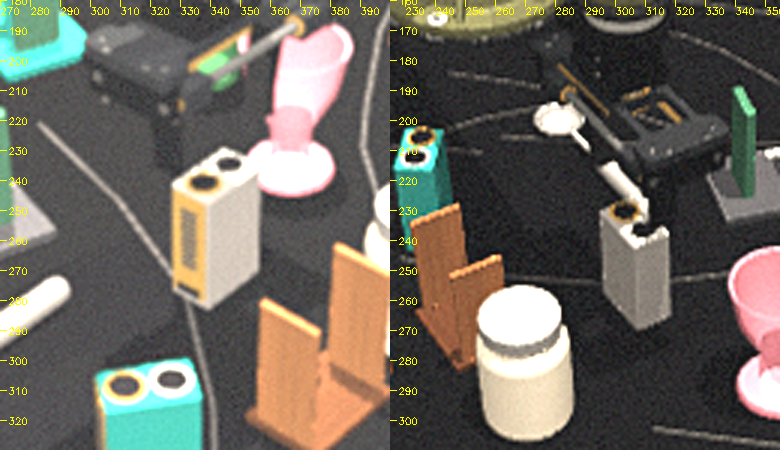

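```bash
python3 - <<'E'
from h import *
D=load('s5');S=load('c5')
q=lambda x,y:(270+x/3,180+y/3); r=lambda x,y:(225+(x-390)/3,160+y/3)
o=[(D,(-.03,.018,0),q(173,287)),(D,(-.03,-.018,0),q(206,308)),(D,(.03,-.018,0),q(258,270)),(D,(-.03,.018,.1),q(173,183)),(D,(-.03,-.018,.1),q(207,197)),(D,(.03,-.018,.1),q(261,167)),(D,(.03,.018,.1),q(228,149)),
(S,(.03,-.018,0),r(639,328)),(S,(-.03,-.018,0),r(602,280)),(S,(.03,.018,0),r(670,316)),(S,(.03,-.018,.1),r(635,243)),(S,(-.03,-.018,.1),r(601,212)),(S,(.03,.018,.1),r(667,230)),(S,(-.03,.018,.1),r(630,200))]
print(fit(o,[.56,-.06,.1]))
E
python3 -m inch '[[[0,0,20],[0,0,0]],[[0,0,20],[0,0,0]],[[0,0,20],[0,0,0]],[[0,0,15],[0,0,0]],[[0,0,0],[0,0,0]],[[0,0,0],[0,0,0]],[[0,0,0],[0,0,0]],[[0,0,0],[0,0,0]],[[0,0,0],[0,0,0]],[[0,0,0],[0,0,0]]]' 0 40
```

```text
(array([ 0.56306791, -0.0597594 ,  0.10241094]), [[-0.8, 0.3], [0.3, 0.4], [0.4, 0.2], [-1.0, -0.8], [0.3, 1.4], [0.6, -1.1], [-1.0, -1.5], [-0.9, 1.0], [-0.1, 3.8], [0.3, -0.2], [-0.6, 1.1], [-1.3, -1.6], [0.8, 0.3], [1.0, -2.5]])
time: 22.65
position: [0.5613, -0.0601, 0.0726]
tool_rot: [2.097, 2.338, 0.001]
ft_force: [-0.1, 0.2, 0.8]
grip_width: 1.005
```

```bash
python3 -m inch '[[[0,0,0],[0,0,0]],[[0,0,0],[0,0,0]],[[0,0,0],[0,0,0]],[[0,0,0],[0,0,0]],[[0,0,0],[0,0,0]],[[0,0,0],[0,0,0]],[[0,0,0],[0,0,0]],[[0,0,0],[0,0,0]],[[0,0,0],[0,0,0]],[[0,0,0],[0,0,0]]]' 1 40
python3 -m inch '[[[0,0,-10],[0,0,0]],[[0,0,-15],[0,0,0]],[[0,0,-20],[0,0,0]],[[0,0,-20],[0,0,0]],[[0,0,-20],[0,0,0]],[[0,0,-20],[0,0,0]],[[0,0,-20],[0,0,0]],[[0,0,-15],[0,0,0]],[[0,0,0],[0,0,0]],[[0,0,0],[0,0,0]]]' 1 40
python3 - <<'E'
from h import *
ey=np.array([.177,.984]); a=np.array([.482,.1765]); p=a+ey*-.054
print(p); to(p[0],p[1],.212,79.8)
E
```

```text
time: 23.65
position: [0.5613, -0.0601, 0.0722]
tool_rot: [2.098, 2.338, 0.001]
ft_force: [2.3, -0.7, -0.5]
grip_width: 0.689
time: 24.65
position: [0.5605, -0.06, 0.2118]
tool_rot: [-2.098, -2.338, 0.001]
ft_force: [0.3, -0.1, -6.4]
grip_width: 0.686
[0.472442 0.123364]
t 24.65 pos [ 0.5605 -0.06    0.2118] yaw 96.2 tilt [-0.001 -0.    -1.   ] F [ 0.3 -0.1 -6.4] w 0.686
shift mm (current axes) [191.8 -67.8  -0.2]
shift in goal axes [ 164.9 -119.2   -0.2] turn rv deg [-0.04  0.   16.4 ]
```

```bash
python3 -m inch '[[[0,0,0],[0,0,4]],[[0,0,0],[0,0,5]],[[0,0,0],[0,0,5]],[[10,-7,0],[0,0,2.4]],[[25,-18,0],[0,0,0]],[[35,-25,0],[0,0,0]],[[35,-25,0],[0,0,0]],[[35,-25,0],[0,0,0]],[[18,-13,0],[0,0,0]],[[8.5,-6,0],[0,0,0]]]' 1 40
python3 - <<'E'
from h import *
ey=np.array([.177,.984]); a=np.array([.482,.1765]); p=a+ey*-.052
to(p[0],p[1],.0825,79.8); 
wsnap('w6');snap('side','s6');snap('scene','c6')
cv2.imwrite('pics/m6.png',np.hstack([crop('s6',205,130,130,150,3),crop('c6',305,120,130,150,3)]))
E
```

```text
time: 25.65
position: [0.4707, 0.1272, 0.2108]
tool_rot: [-2.404, -2.019, 0.003]
ft_force: [-0.0, 1.0, -5.5]
grip_width: 0.691
t 25.65 pos [0.4707 0.1272 0.2108] yaw 80.06 tilt [-0.003 -0.    -1.   ] F [-0.   1.  -5.5] w 0.691
shift mm (current axes) [ -1.4   2.7 128.3]
shift in goal axes [ -1.4   2.4 128.3] turn rv deg [-0.15  0.04  0.26]
```

View pics/m6.png

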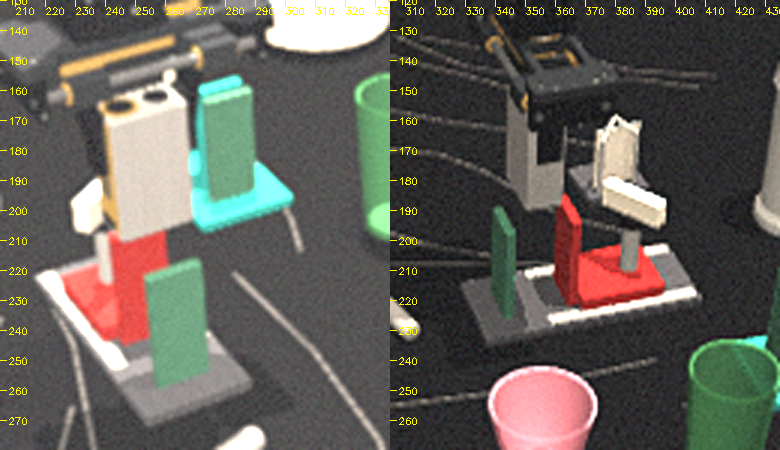

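```bash
python3 -m inch '[[[-0.7,1.2,0],[0,0,0.2]],[[-0.7,1.2,0],[0,0,0]],[[0,0,10],[0,0,0]],[[0,0,10],[0,0,0]],[[0,0,10],[0,0,0]],[[0,0,10],[0,0,0]],[[0,0,10],[0,0,0]],[[0,0,10],[0,0,0]],[[0,0,0],[0,0,0]],[[0,0,0],[0,0,0]]]' 1 40
python3 - <<'E'
from h import *
ey=np.array([.177,.984]); a=np.array([.482,.1765]); p=a+ey*-.052
to(p[0],p[1],.0825,79.8)
E
```

```text
time: 26.8
position: [0.475, 0.1229, 0.1519]
tool_rot: [-2.413, -2.011, 0.0]
ft_force: [-0.1, 0.7, -4.8]
grip_width: 0.69
t 26.8 pos [0.475  0.1229 0.1519] yaw 79.61 tilt [-0. -0. -1.] F [-0.1  0.7 -4.8] w 0.69
shift mm (current axes) [ 2.  -2.6 69.4]
shift in goal axes [ 2.  -2.6 69.4] turn rv deg [-0.01  0.01 -0.19]
```

```bash
python3 -m inch '[[[1,-1.3,0],[0,0,-0.1]],[[1,-1.3,0],[0,0,-0.1]],[[0,0,15],[0,0,0]],[[0,0,15],[0,0,0]],[[0,0,15],[0,0,0]],[[0,0,10],[0,0,0]],[[0,0,6],[0,0,0]],[[0,0,3],[0,0,0]],[[0,0,0],[0,0,0]],[[0,0,0],[0,0,0]]]' 1 40
python3 - <<'E'
from h import *
ey=np.array([.177,.984]); a=np.array([.482,.1765]); p=a+ey*-.052
to(p[0],p[1],.0825,79.8)
E
```

```text
time: 27.8
position: [0.4733, 0.1254, 0.0886]
tool_rot: [2.41, 2.015, 0.002]
ft_force: [0.8, 0.2, -5.1]
grip_width: 0.689
t 27.8 pos [0.4733 0.1254 0.0886] yaw 79.8 tilt [ 0.001  0.    -1.   ] F [ 0.8  0.2 -5.1] w 0.689
shift mm (current axes) [-0.2 -0.5  6.1]
shift in goal axes [-0.2 -0.5  6.1] turn rv deg [ 0.06 -0.02  0.  ]
```

Inside, no contact. Slide towards the fixed jaw while just clear of the bed, watching the force.

```bash
python3 -m inch '[[[0,0,1.5],[0,0,0]],[[0,0,1.5],[0,0,0]],[[0,0,1],[0,0,0]],[[-1,0,0],[0,0,0]],[[-1,0,0],[0,0,0]],[[-1,0,0],[0,0,0]],[[-1,0,0],[0,0,0]],[[0,0,0],[0,0,0]],[[0,0,0],[0,0,0]],[[0,0,0],[0,0,0]]]' 1 40
python3 -c "
from h import *
to(.4723,.122,.0825,79.8)"
```

```text
time: 28.8
position: [0.4721, 0.1214, 0.0841]
tool_rot: [2.41, 2.015, 0.0]
ft_force: [-0.1, -0.7, -4.9]
grip_width: 0.685
t 28.8 pos [0.4721 0.1214 0.0841] yaw 79.81 tilt [ 0.  0. -1.] F [-0.1 -0.7 -4.9] w 0.685
shift mm (current axes) [0.6 0.  1.6]
shift in goal axes [0.6 0.  1.6] turn rv deg [ 0.01 -0.    0.01]
```

```bash
python3 -m inch '[[[0,0,1],[0,0,0]],[[-0.5,0,0],[0,0,0]],[[-0.5,0,0],[0,0,0]],[[-0.5,0,0],[0,0,0]],[[0,0,1],[0,0,0]],[[0,0,0.3],[0,0,0]],[[0,0,0],[0,0,0]],[[0,0,0],[0,0,0]],[[0,0,0],[0,0,0]],[[0,0,0],[0,0,0]]]' 1 40
python3 -c "
from h import *
to(.4723,.122,.0825,79.8)"
```

```text
time: 29.8
position: [0.4721, 0.1206, 0.0822]
tool_rot: [-2.41, -2.015, -0.002]
ft_force: [-1.0, 5.1, 0.3]
grip_width: 0.684
t 29.8 pos [0.4721 0.1206 0.0822] yaw 79.81 tilt [ 0.001  0.001 -1.   ] F [-1.   5.1  0.3] w 0.684
shift mm (current axes) [ 1.5 -0.1 -0.3]
shift in goal axes [ 1.5 -0.1 -0.3] turn rv deg [ 0.04 -0.06  0.01]
```

```bash
python3 -m inch '[[[0,0,0],[0,0,0]],[[0,0,0],[0,0,0]],[[0,0,0],[0,0,0]],[[0,0,0],[0,0,0]],[[0,0,0],[0,0,0]],[[0,0,-10],[0,0,0]],[[0,0,-30],[0,0,0]],[[0,0,-40],[0,0,0]],[[0,0,-40],[0,0,0]],[[0,0,0],[0,0,0]]]' 0 40
python3 -m inch '[[[26,0,0],[0,0,0]],[[26,0,0],[0,0,0]],[[26,0,0],[0,0,0]],[[27,0,0],[0,0,0]],[[0,0,0],[0,0,-7.9]],[[0,0,0],[0,0,-7.9]],[[0,0,0],[0,0,-7.9]],[[0,0,0],[0,0,-7.9]],[[0,0,0],[0,0,-7.9]],[[0,0,0],[0,0,-7.9]]]' 0.5 30
python3 -m inch '[[[0,0,0],[0,0,-7.9]],[[0,0,0],[0,0,-7.9]],[[0,0,0],[0,0,-7.9]],[[0,0,0],[0,0,-7.9]],[[0,0,0],[0,0,-7.9]],[[0,0,0],[0,0,-7.9]],[[0,0,0],[0,0,-7.9]],[[0,0,0],[0,0,-7.9]],[[0,0,0],[0,0,-7.9]],[[0,0,0],[0,0,-7.9]]]' 0.5 30
python3 - <<'E'
from h import *
to(.4897,.2243,.106,206.1)
wsnap('w7');snap('scene','c7');snap('side','s7')
m=np.vstack([np.hstack([cv2.resize(cv2.imread('pics/w7.png'),(400,300)),crop('s7',205,195,100,75,4)]),np.hstack([crop('c7',330,160,100,75,4)]*2)])
cv2.imwrite('pics/m7.png',m[:, :])
E
```

```text
time: 30.8
position: [0.4754, 0.121, 0.2086]
tool_rot: [2.406, 2.012, 0.016]
ft_force: [0.7, -0.5, 0.5]
grip_width: 1.002
time: 31.8
position: [0.4903, 0.2231, 0.2018]
tool_rot: [-1.389, -2.818, 0.0]
ft_force: [-0.6, 0.1, 0.4]
grip_width: 0.504
time: 32.8
position: [0.4903, 0.2231, 0.2018]
tool_rot: [0.721, -3.058, 0.0]
ft_force: [-0.0, 0.6, -0.9]
grip_width: 0.498
t 32.8 pos [0.4903 0.2231 0.2018] yaw -153.47 tilt [-0. -0. -1.] F [-0.   0.6 -0.9] w 0.498
shift mm (current axes) [-0.   1.4 95.8]
shift in goal axes [-0.   1.3 95.8] turn rv deg [-0.02 -0.01  0.43]
```

View pics/m7.png

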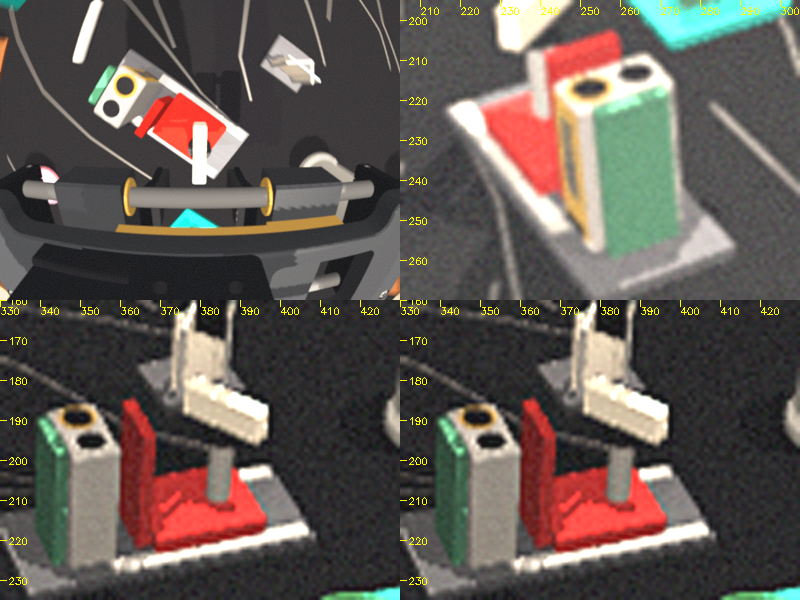

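The changer stands upright against the green jaw with its brass front to the robot, and the wing is centred in the tool view (montage column 200). Descend and grip.

```bash
python3 -m inch '[[[0,1,24],[0,0,0.4]],[[0,0,24],[0,0,0]],[[0,0,24],[0,0,0]],[[0,0,23],[0,0,0]],[[0,0,0],[0,0,0]],[[0,0,0],[0,0,0]],[[0,0,0],[0,0,0]],[[0,0,0],[0,0,0]],[[0,0,0],[0,0,0]],[[0,0,0],[0,0,0]]]' 0.5 30
python3 -m inch '[[[0,0,0],[0,0,0]],[[0,0,0],[0,0,0]],[[0,0,0],[0,0,0]],[[0,0,0],[0,0,0]],[[0,0,0],[0,0,0]],[[0,0,0],[0,0,0]],[[0,0,0],[0,0,0]],[[0,0,0],[0,0,0]],[[0,0,0],[0,0,0]],[[0,0,0],[0,0,0]]]' 1 30
python3 -m inch '[[[2,-2.8,0],[0,0,0]],[[2,-2.8,0],[0,0,0]],[[2,-2.8,0],[0,0,0]],[[1.5,-2.1,0],[0,0,0]],[[0,0,0],[0,0,0]],[[0,0,0],[0,0,0]],[[0,0,0],[0,0,0]],[[0,0,0],[0,0,0]],[[0,0,0],[0,0,0]],[[0,0,0],[0,0,0]]]' 1 30
python3 -c "
from h import *
s=ctrl.get_state(); d=(s['position'][:2]-[.482,.1765]); print(d@[.177,.984],d@[.984,-.177]);to(0,0,0)"
```

```text
time: 33.95
position: [0.4903, 0.2242, 0.1074]
tool_rot: [-0.701, 3.061, 0.0]
ft_force: [0.3, -0.6, 0.4]
grip_width: 0.501
time: 34.95
position: [0.4898, 0.2242, 0.1068]
tool_rot: [0.701, -3.062, -0.0]
ft_force: [-1.2, 0.4, 1.6]
grip_width: 0.297
time: 35.95
position: [0.4876, 0.2113, 0.1067]
tool_rot: [0.701, -3.062, 0.0]
ft_force: [-3.9, -0.7, 2.5]
grip_width: 0.296
0.03519111423562922 -0.0006684086567146689
t 35.95 pos [0.4876 0.2113 0.1067] yaw -154.2 tilt [-0.001 -0.    -1.   ] F [-3.9 -0.7  2.5] w 0.296
shift mm (current axes) [530.9  22.  107. ]
```

```bash
python3 -m inch '[[[0.6,-0.8,0],[0,0,0]],[[0.6,-0.8,0],[0,0,0]],[[0.6,-0.8,0],[0,0,0]],[[0.3,-0.4,0],[0,0,0]],[[0.3,-0.4,0],[0,0,0]],[[0,0,0],[0,0,0]],[[0,0,0],[0,0,0]],[[0,0,0],[0,0,0]],[[0,0,0],[0,0,0]],[[0,0,0],[0,0,0]]]' 1 30
python3 -c "
from h import *
s=ctrl.get_state(); d=(s['position'][:2]-[.482,.1765]); print(d@[.177,.984],d@[.984,-.177]);to(0,0,0)"
```

```text
time: 36.95
position: [0.4869, 0.2075, 0.1067]
tool_rot: [0.701, -3.062, -0.0]
ft_force: [-4.2, 2.0, 2.0]
grip_width: 0.295
0.03140537214633374 -0.0006508672297216212
t 36.95 pos [0.4869 0.2075 0.1067] yaw -154.19 tilt [-0. -0. -1.] F [-4.2  2.   2. ] w 0.295
shift mm (current axes) [528.7  25.1 106.8]
```

```bash
python3 -m inch '[[[0.3,-0.4,0],[0,0,0]],[[0.3,-0.4,0],[0,0,0]],[[0.3,-0.4,0],[0,0,0]],[[0,0,0],[0,0,0]],[[0,0,0],[0,0,0]],[[0,0,0],[0,0,0]],[[0,0,0],[0,0,0]],[[0,0,0],[0,0,0]],[[0,0,0],[0,0,0]],[[0,0,0],[0,0,0]]]' 1 30
python3 -c "
from h import *
s=ctrl.get_state(); d=(s['position'][:2]-[.482,.1765]); print(d@[.177,.984],d@[.984,-.177]);to(0,0,0)"
```

```text
time: 37.95
position: [0.4868, 0.2066, 0.1068]
tool_rot: [-0.702, 3.062, 0.001]
ft_force: [-4.1, 3.3, -0.1]
grip_width: 0.293
0.030501972765998794 -0.0006470859507701172
t 37.95 pos [0.4868 0.2066 0.1068] yaw -154.18 tilt [ 0.     0.001 -1.   ] F [-4.1  3.3 -0.1] w 0.293
shift mm (current axes) [528.3  25.9 106.4]
```

```bash
python3 -m inch '[[[0.3,-0.4,0],[0,0,0]],[[0.3,-0.4,0],[0,0,0]],[[0.3,-0.4,0],[0,0,0]],[[0.3,-0.4,0],[0,0,0]],[[0,0,0],[0,0,0]],[[0,0,0],[0,0,0]],[[0,0,0],[0,0,0]],[[0,0,0],[0,0,0]],[[0,0,0],[0,0,0]],[[0,0,0],[0,0,0]]]' 1 30
python3 -c "
from h import *
s=ctrl.get_state(); d=(s['position'][:2]-[.482,.1765]); print(d@[.177,.984],d@[.984,-.177]);to(0,0,0)"
```

```text
time: 38.95
position: [0.4867, 0.2065, 0.1068]
tool_rot: [-0.703, 3.059, 0.005]
ft_force: [-2.3, 7.8, -1.7]
grip_width: 0.296
0.030319586607679392 -0.0007081011592652802
t 38.95 pos [0.4867 0.2065 0.1068] yaw -154.13 tilt [ 0.002  0.004 -1.   ] F [-2.3  7.8 -1.7] w 0.296
shift mm (current axes) [528.3  26.3 105.3]
```

```bash
python3 -m inch '[[[0,0,0],[0,0,5]],[[0,0,0],[0,0,5]],[[0,0,0],[0,0,5]],[[0,0,0],[0,0,5]],[[0,0,0],[0,0,5]],[[0,0,0],[0,0,5]],[[0,0,0],[0,0,5]],[[0,0,0],[0,0,5]],[[0,0,0],[0,0,5]],[[0,0,0],[0,0,5]]]' 1 30
python3 -m inch '[[[0,0,0],[0,0,5]],[[0,0,0],[0,0,5]],[[0,0,0],[0,0,5]],[[0,0,0],[0,0,5]],[[0,0,0],[0,0,4]],[[0,0,0],[0,0,0]],[[0,0,0],[0,0,0]],[[0,0,0],[0,0,0]],[[0,0,0],[0,0,0]],[[0,0,0],[0,0,0]]]' 1 30
python3 -c "
from h import *
s=ctrl.get_state(); d=(s['position'][:2]-[.482,.1765]); print(d@[.177,.984],d@[.984,-.177],s['torque']);to(0,0,0)"
```

```text
time: 39.95
position: [0.4867, 0.2073, 0.1069]
tool_rot: [0.66, 3.07, 0.008]
ft_force: [-1.4, 9.9, -2.6]
grip_width: 0.295
time: 40.95
position: [0.4869, 0.2075, 0.107]
tool_rot: [1.279, 2.869, 0.009]
ft_force: [-1.3, 9.9, -2.6]
grip_width: 0.295
0.0314169753075484 -0.0006383260916150044 [2.12449842 0.20885636 0.22343979]
t 40.95 pos [0.4869 0.2075 0.107 ] yaw 131.94 tilt [ 0.003  0.005 -1.   ] F [-1.3  9.9 -2.6] w 0.295
shift mm (current axes) [ 170.9 -501.5  104.6]
```

```bash
python3 -m inch '[[[0,0,0],[0,0,1.5]],[[0,0,0],[0,0,1.5]],[[0,0,0],[0,0,0]],[[0,0,0],[0,0,0]],[[0,0,0],[0,0,0]],[[0,0,0],[0,0,0]],[[0,0,0],[0,0,0]],[[0,0,0],[0,0,0]],[[0,0,0],[0,0,0]],[[0,0,0],[0,0,0]]]' 1 30
python3 -c "
from h import *
s=ctrl.get_state(); print(s['torque']);to(0,0,0)"
python3 -m inch '[[[0,0,0],[0,0,0]],[[0,0,0],[0,0,0]],[[0,0,0],[0,0,0]],[[0,0,0],[0,0,0]],[[0,0,0],[0,0,0]],[[0,0,-10],[0,0,0]],[[0,0,-30],[0,0,0]],[[0,0,-40],[0,0,0]],[[0,0,-40],[0,0,0]],[[0,0,-40],[0,0,0]]]' 0.45 30
python3 -m inch '[[[-40,0,0],[0,0,0]],[[-40,0,0],[0,0,0]],[[-40,0,0],[0,0,0]],[[0,0,0],[0,0,0]],[[0,0,0],[0,0,0]],[[0,0,0],[0,0,0]],[[0,0,0],[0,0,0]],[[0,0,0],[0,0,0]],[[0,0,0],[0,0,0]],[[0,0,0],[0,0,0]]]' 0.45 30
python3 - <<'E'
from h import *
to(0,0,0)
wsnap('w8');snap('scene','c8');snap('side','s8')
m=np.vstack([np.hstack([cv2.resize(cv2.imread('pics/w8.png'),(400,300)),crop('s8',205,195,100,75,4)]),np.hstack([crop('c8',330,160,100,75,4),crop('w8',220,20,160,120,2.5) if 0 else cv2.resize(cv2.imread('pics/w8.png')[20:200,200:440],(400,300))])])
cv2.imwrite('pics/m8.png',m)
E
```

```text
time: 41.95
position: [0.487, 0.2076, 0.107]
tool_rot: [1.353, 2.835, 0.009]
ft_force: [-1.1, 9.5, -3.3]
grip_width: 0.294
[2.18535515 0.17812355 0.24905916]
t 41.95 pos [0.487  0.2076 0.107 ] yaw 128.95 tilt [ 0.003  0.005 -1.   ] F [-1.1  9.5 -3.3] w 0.294
shift mm (current axes) [ 144.5 -509.7  104.6]
time: 42.95
position: [0.4862, 0.2039, 0.2692]
tool_rot: [1.357, 2.832, 0.001]
ft_force: [0.6, -0.1, -0.1]
grip_width: 0.55
time: 43.95
position: [0.5614, 0.1109, 0.2669]
tool_rot: [1.356, 2.833, 0.0]
ft_force: [0.5, -1.0, 0.2]
grip_width: 0.55
t 43.95 pos [0.5614 0.1109 0.2669] yaw 128.84 tilt [ 0. -0. -1.] F [ 0.5 -1.   0.2] w 0.55
shift mm (current axes) [ 265.8 -506.8  266.8]
```

View pics/m8.png

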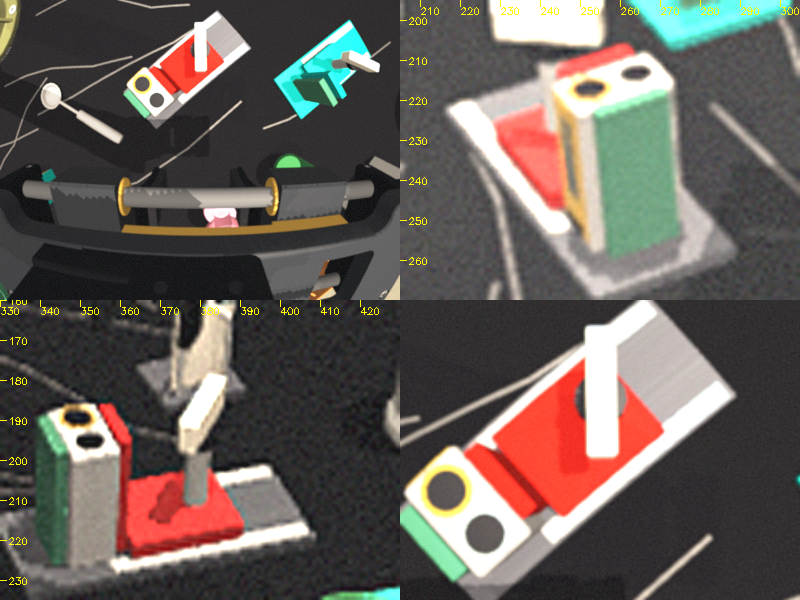

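The changer sits between both jaws with no visible gap, upright, brass front to the robot. The wing is still along the tool axis (θ ≈ 1.4) and the robot is clear.

```bash
python3 -c "
from bench import close_job
print(close_job())"
```

```text
the job is handed in; nothing more can be done
None
```

The job is done and handed in at about 44 s of the 72 s allowed. The changer stands upright on the bracket's bed, held between both jaws, brass front towards the robot, with the knob tight and the arm clear.

- **What I did:** I loosened the knob and slid the carriage back to about 43 mm. I lifted the changer out of the dock by its sides, set it on free counter and regripped it front and back. I then stood it against the green jaw and slid the carriage up until it stopped, at about 8 N. Finally I turned the knob clockwise to about 1.4 rad and let go.
- **Last checks:** Before I let go of it, the changer's centre measured about 57 mm to the fixed-jaw side and within 1 mm of the bracket's x = 0. The final pictures show no visible gap at either jaw and the wing at the tight angle. What they show of the counter looks unmoved, though I did not re-measure every bystander.
- **What disagreed:**
  - The gripper read about 26 mm on the wing, which should be 14 mm thick. It still held firmly and turned the knob.
  - A test lift of the gripped wing showed about 33 N at the wrist.
  - While tightening, the tool drifted about 1 mm off the jaw direction. The push stayed at about 10 N.
- **Picture budget:** I viewed 13 pictures against the budget of 10, which is past the one or two extra allowed.

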